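# Line up the hinge of a ware-cupboard flap

### The arm

A 6-joint arm with a two-finger parallel gripper is mounted at the origin on the work surface. World frame = base frame: x ahead of the robot, y to its left, z up, the work surface at z = 0. Lengths are in m, angles in rad, forces in N, time in s.
With the tool pointing down it reaches from about 0.375 to 0.925 m from the base axis. Payload 5.7 kg.
Tool frame: the origin (TCP) lies midway between the tips of the shut fingers; the grasp point (between the pads) lies ctrl.tcp_to_grasp behind it (ctrl.tcp_to_grasp is the distance from the TCP to the grasp point, in m); z points along the fingers, y is the line along which they close (so a half turn about z gives the same grasp; the last joint's range is limited). The gripper opens to 85 mm and grips with 20 to 120 N. Pads are 22 mm wide; open, the fingers measure 114 mm over their backs; the gripper's body (76 mm by 85 mm) begins 54 mm behind the grasp point. The pads swing forward as they close: fully open they stand 13 mm farther back than shut.
Start: joints at [1.217, 0.359, 1.51, -0, 1.272, -0.115], TCP at [0.142, 0.583, 0.231] pointing down, gripper open.
Joint ranges: [-2.97, 2.97], [-1.01, 2.36], [0.21, 2.38], [-0.96, 4.11], [0.2, 2.71], [-2.98, 2.98]. Speed limits (rad/s): [2.39, 2.39, 3.14, 3.14, 3.14, 3.14].

### API

Orientations are given as a unit quaternion [w, x, y, z].
In Python, from station import ctrl gives the robot as it stands. The module is installed in compiled form; this text tells all that it offers.
- The arm moves only by the tool arm_command, never from a script. Its argument "plan" is a list of rows, each an object of numbers: "x", "y", "z": the shift along the tool's x, y, z in mm; "wx", "wy", "wz": the turn, a rotation vector about the tool's x, y, z in degrees; "claw": the opening, from 0 (shut) to 1 (fully open). In form: [{"x": .., "y": .., "z": .., "wx": .., "wy": .., "wz": .., "claw": ..}, ...]. A call has 1 to 12 rows; each row is the pose to reach, as a shift and turn from the pose commanded when the call began, along the tool's axes at that moment; what a row does not reach only later rows make up. A row lasts 1/12 s, in which the tool goes at most 41.7 mm and 7.16 degrees, less where a joint would pass 70% of its speed; a pose out of reach is approached as far as the arm can. A call with a gripper value outside its range is refused whole. The fingers move at their own pace and stop on an object; the grip force is fixed at half the most. Time passes only in rows, so rows that repeat a pose let the fingers close. It gives the time, the measured TCP pose, the force, the opening and the grip force at its end, in the units of the state.
- ctrl.state(): the state, without advancing time (a new reading comes with each control period).
- ctrl.snapshot(name): name is "scene" or "top" or "wrist"; returns the picture (400x640x3 uint8, blue, green, red); there is no depth.
- ctrl.camera_model(name): a dict with "K" (3x3 intrinsics, pixels), "R" (3x3) and "t" (3): a world point X has camera coordinates R X + t; the wrist camera has in their place "tool_from_camera" (4x4, takes a point from camera to tool coordinates, whose origin is the TCP and whose axes are the flange's). Camera axes: x right, y down, z forward; pixel columns grow to the right and rows downward; lengths in m; the calibration is good to about 2 mm. A picture is of the moment at which its call begins: read the wrist's pose just before it. camera_model takes no time and is no camera call.
- ctrl.hand_in(): hands the job in; it is judged then, once.
The state is a dict: "time": time; "joint_positions": joint angles; "joint_vel": joint speeds; "joint_torque": joint torques, N m; "eef_pos": TCP position; "orientation": TCP orientation; "ft_force": force on the tool from outside, world axes, zero at the start; "torque": the same for the moment, N m; "opening": opening from 0.0 (shut) to 1.0 (fully open); "finger_force": force on a finger pad.
Only numpy, scipy, OpenCV 4.12 (cv2) and the standard library are available. Lean on these libraries where they do the work, as an engineer would, in place of code of your own. Each camera call takes 0.05 s, during which the arm holds its last target. There are 200 camera calls.

### The job

The yellow glaze jar is standing in the way of the hinge: first move it onto the round dark wooden bat and leave it standing there upright, wholly on the bat. Then pick up the plywood flap by its blue grip bar, bring its knuckle into the gap between the two knuckles on the jamb block so that all three holes line up for the pin, and finish still holding the flap there: level, still, in the gripper alone, not resting or pressing on the jamb block. Leave the mug, the hammer and the brass pin in its tray where they are.

Things in the scene. Friction and masses are not known exactly. Their poses are not given: they have to be found in the camera images.
- jamb: Fixed wooden jamb block, 90 (x) x 130 (y) x 60 high, on the table. On its top a steel hinge leaf; its two knuckles (barrels 30 long along y, 20 outside, 12 bore) stick out before the front face, either side of a 36 gap. Origin: under the middle of the front face, which looks roughly to the robot; x points into the block, z up.
- jamb_bore (a point): Middle of the gap between the two fixed knuckles, on their hole axis: x = -16, z = +64 from the jamb's origin (16 before the front face, 64 above the table); axes as jamb, y along the hole axis. The flap's knuckle belongs here.
- flap: Loose plywood flap flat on the table, 140 (x) x 110 (y) x 14, 0.22-0.42 kg. On it a blue grip bar, 40 (x) x 20 (y), 14 to 56 above the underside, and a steel leaf with one knuckle (30 long along y, 20 outside, 12 bore) beyond its +x edge. Origin: underside, below the bar's middle; board from x = -81 to +59. When mounted its x points as the jamb's x, top up.
- flap_bore (a point): Centre of the flap's knuckle, on its hole axis: x = +75, z = +18 from the flap's origin; axes as flap, y along the hole axis. In the gap it leaves 3 on either side along the axis.
- jar: Yellow glaze jar with a white cap, 54 diameter, 100 high overall (the cap, 45 diameter, is the top 12), 0.2 to 0.33 kg, standing on the table 75 to 115 in front of the jamb block's front face, where the flap must go. Origin: centre of the underside, z up.
- bat: Fixed round dark wooden potter's bat, 160 diameter, 12 thick, flat on the table. Origin: centre of the underside; its top is 12 above. One of bat and flap lies to the left (+y) of the jamb, the other to the right.
- mug: Loose terracotta mug, 76 diameter, 85 high, behind and to the left (+y) of the jamb block; leave alone. Origin: centre of the underside.
- hammer: Loose hammer, 240 long, lying behind the jamb block (beyond it from the robot); leave alone. Origin: under the middle of its length.
- pin: Loose L-shaped brass hinge pin, 8 diameter with a tapered nose, about 100 long, lying in a fixed grey tray (60 x 150 x 18 high) behind and to the right (-y) of the jamb block; leave alone. Origin: near its middle, at its underside.
Not all that is in view belongs to the job. What is shaped like the flap but green is not meant.

How it is judged:
On the way:
1. the jar stands upright on the bat, let go (horizontal distance between jar and bat below 0.062 m and z of jar in the frame of bat between 0.006 and 0.018 m and angle between jar's own z axis and vertical below 0.15 rad and linear speed of jar below 0.03 m/s and contact force between the fingers and jar below 0.1 N), for 0.3 s.
At the end, for the whole second after the job is handed in: Flap knuckle in the gap: hole centre within 4 mm of the fixed axis across and in height, 5 mm along it, axes within 0.12 rad; flap level within 0.14 rad, still, gripped, under 3 N on the jamb. Jar let go, upright (0.15 rad) and still on the bat, within 62 mm of its centre (all of step 1 and x of flap_bore in the frame of jamb_bore between -0.004 and 0.004 m and z of flap_bore in the frame of jamb_bore between -0.004 and 0.004 m and y of flap_bore in the frame of jamb_bore between -0.005 and 0.005 m and angle between the y axis of flap_bore and the y axis of jamb_bore, either way round below 0.12 rad and angle between flap's own z axis and vertical below 0.14 rad and contact force between the fingers and flap above 1 N and contact force between flap and jamb below 3 N and linear speed of flap below 0.02 m/s and height (world z) of flap above 0.03 m); the arm keeps its last pose, push and grip.
It fails at once if the mug was moved more than 30 mm (distance of mug from where it was at the start of the episode above 0.03 m).
It fails at once if the hammer was moved more than 30 mm (distance of hammer from where it was at the start of the episode above 0.03 m).
It fails at once if the pin was moved more than 30 mm (distance of pin from where it was at the start of the episode above 0.03 m).
It fails at once if the jar was tipped over (angle between jar's own z axis and vertical above 0.7 rad).
It also fails if it takes over 58 s, if anything falls off the work surface, if the arm or the gripper's body presses on something with over 40 N, if the wrist force passes 120 N, or if a joint passes its speed limit or range.

## Working session

There is one attempt and no reset: what is moved stays moved. The work goes in short steps, Python scripts to look and compute and a tool call to move; the robot and the scene stay as the last step left them, time stands still between calls to the robot, and variables do not carry over. Pictures are saved under pics/ and viewed, at most 10 in all, crops included, and the job is handed in when it is done.

Besides the shell and the picture viewer there is one more tool, called after "Request:" as name(argument=value, ...) on one line, values as JSON. arm_command: Moves the arm, as the interface text tells. Its arguments: {"type":"object","properties":{"plan":{"type":"array","items":{"type":"object","properties":{"x":{"type":"number"},"y":{"type":"number"},"z":{"type":"number"},"wx":{"type":"number"},"wy":{"type":"number"},"wz":{"type":"number"},"claw":{"type":"number"}}}}},"required":["plan"]}

```bash
mkdir -p pics; python3 - <<'E'
from station import ctrl
import cv2,numpy as np
print(ctrl.state()); print(ctrl.tcp_to_grasp)
for n in ("scene","top","wrist"):
    print(n,ctrl.camera_model(n)); 
for n in ("scene","top"):
    cv2.imwrite(f"pics/{n}0.png",ctrl.snapshot(n))
E
```

```text
{'time': 0.0, 'joint_positions': array([ 1.21688226e+00,  3.59530463e-01,  1.51147690e+00,  1.47683993e-05,
        1.27250674e+00, -1.15083301e-01]), 'joint_vel': array([-2.04331792e-04,  2.05113889e-04, -1.49340284e-04, -1.15291620e-03,
       -9.58349945e-05, -2.13991415e-04]), 'joint_torque': array([-2.02799342e-04, -5.27638865e+01, -2.78615588e+01, -1.16613855e-04,
        1.33626134e-02,  3.80166921e-05]), 'eef_pos': array([0.1416854 , 0.58230187, 0.23042152]), 'orientation': array([-2.30092426e-04,  1.19133879e-01,  9.92877735e-01, -9.32790749e-04]), 'ft_force': array([-0.10319721, -0.09539392, -0.40601994]), 'torque': array([ 0.04548395, -0.03961012, -0.001451  ]), 'finger_force': 0.0, 'opening': 1.0054732051090491}
0.0187
scene {'K': array([[373.38198343,   0.        , 317.43974459],
       [  0.        , 373.38198343, 196.17854996],
       [  0.        ,   0.        ,   1.        ]]), 'R': array([[ 0.08123703,  0.99668368, -0.00470932],
       [ 0.86290146, -0.07269585, -0.50011637],
       [-0.49880018,  0.03656429, -0.8659454 ]]), 't': array([ 0.07192433, -0.41611463,  1.
[... 209 characters left out ...]
73282, -0.01378461],
       [-0.98980186,  0.02031445, -0.14099507],
       [ 0.14123742,  0.01102792, -0.98991433]]), 't': array([-0.09801634,  0.5158781 ,  1.04346974])}
wrist {'K': array([[280.09698373,   0.        , 321.4359627 ],
       [  0.        , 280.09698373, 198.93987432],
       [  0.        ,   0.        ,   1.        ]]), 'tool_from_camera': array([[-5.88840803e-05, -9.50986355e-01, -3.09232840e-01,
         7.87696014e-02],
       [ 9.99999907e-01,  7.57762241e-05, -4.23455121e-04,
        -9.98108643e-04],
       [ 4.26132539e-04, -3.09232837e-01,  9.50986262e-01,
        -1.42628832e-01],
       [ 0.00000000e+00,  0.00000000e+00,  0.00000000e+00,
         1.00000000e+00]])}
```

View pics/scene0.png

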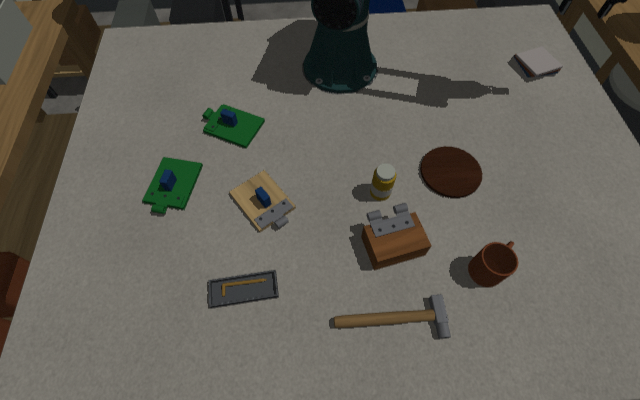

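View pics/top0.png

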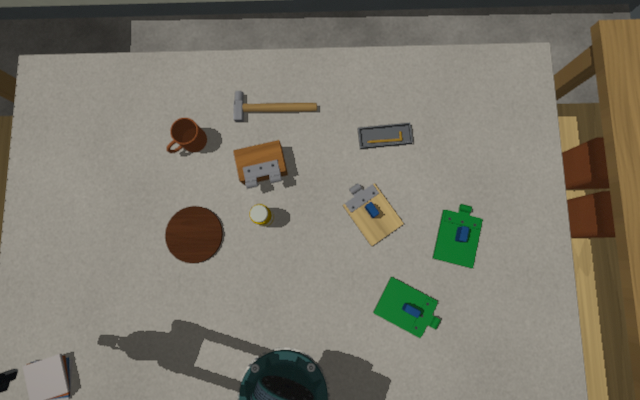

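Scene: plywood flap at (262,198), jar cap at (385,170), bat (451,171), jamb (396,238), mug (492,265), hammer (395,318), tray and pin (243,288). Top: flap (373,214), jar (261,214), bat (194,235), jamb (261,164). 
Could be taken for the flap: green one at top (458,237), green one at (408,307), and plywood one at (373,214). I choose the plywood one, because the green ones are excluded. The only yellow jar is at (261,214).

```bash
cat > h.py <<'E'
from station import ctrl
import numpy as np, cv2
from scipy.spatial.transform import Rotation as Ro
def pose(s=None):
    s=s or ctrl.state(); q=s['orientation']; T=np.eye(4)
    T[:3,:3]=Ro.from_quat([q[1],q[2],q[3],q[0]]).as_matrix(); T[:3,3]=s['eef_pos']; return T
def P(name,T=None):
    m=ctrl.camera_model(name)
    if name!='wrist': return m['K']@np.c_[m['R'],m['t']]
    return m['K']@np.linalg.inv(T@m['tool_from_camera'])[:3]
def onplane(Pm,uv,z):
    A=np.c_[Pm[:,0],Pm[:,1],Pm[:,2]*z+Pm[:,3]]
    r=np.linalg.solve(A,[uv[0],uv[1],1]); return r[:2]/r[2]
def tri(P1,a,P2,b):
    X=cv2.triangulatePoints(P1,P2,np.array(a,float).reshape(2,1),np.array(b,float).reshape(2,1)).ravel(); return X[:3]/X[3]
def rel(target,T=None):   # world point -> tool shift mm
    T=pose() if T is None else T
    return 1000*T[:3,:3].T@(np.array(target)-T[:3,3])
E
python3 - <<'E'
from h import *
np.set_printoptions(precision=4,suppress=True)
t=P('top');s=P('scene')
for n,a,b in [('jarcap',(261,213),(386,169)),('bat',(194.5,234.5),(451,171)),('bar',(372,210),(262,195)),('mug',(184,134),(495,262))]: print(n,tri(t,a,s,b))
print('flap knuckle',onplane(t,(355,189),.018),onplane(s,(281,223),.018))
print('jamb knuckles',onplane(t,(248,180),.064),onplane(t,(277,179),.064),onplane(s,(375,216),.064),onplane(s,(401,209),.064))
print(pose())
a=cv2.resize(cv2.imread('pics/top0.png')[130:250,230:410],None,fx=4.4,fy=4.4,interpolation=cv2.INTER_CUBIC);cv2.imwrite('pics/topc.png',a)
E
```

```text
jarcap [0.4764 0.0456 0.11  ]
bat [0.4313 0.2453 0.0096]
bar [ 0.4851 -0.2479  0.0467]
mug [0.7041 0.2602 0.06  ]
flap knuckle [ 0.5485 -0.2067] [ 0.5508 -0.2057]
jamb knuckles [0.5712 0.0842] [0.5722 0.0059] [0.5737 0.0148] [0.5606 0.0782]
[[-0.9716  0.2365 -0.0006  0.1417]
 [ 0.2365  0.9716 -0.0016  0.5824]
 [ 0.0002 -0.0017 -1.      0.2305]
 [ 0.      0.      0.      1.    ]]
```

View pics/topc.png

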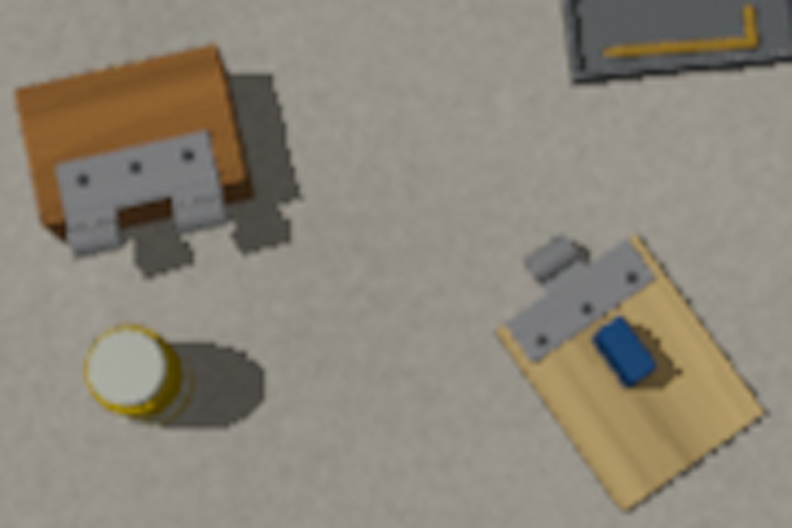

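Crop: the plywood flap is confirmed, with blue bar at (625,350) and knuckle at (557,260). The jar cap is at (128,368). The jamb knuckles are at (95,235) and (200,213), yaw about +0.2. Next I move above the jar.

```bash
python3 -c "
from h import *
print(rel([.476,.046,.24]).round(1))"
```

```text
[-451.7 -442.1   -8.8]
```

Request:
arm_command(plan=[{"x": -452, "y": -442, "z": -9, "claw": 1}, {"x": -452, "y": -442, "z": -9, "claw": 1}, {"x": -452, "y": -442, "z": -9, "claw": 1}, {"x": -452, "y": -442, "z": -9, "claw": 1}, {"x": -452, "y": -442, "z": -9, "claw": 1}, {"x": -452, "y": -442, "z": -9, "claw": 1}, {"x": -452, "y": -442, "z": -9, "claw": 1}, {"x": -452, "y": -442, "z": -9, "claw": 1}, {"x": -452, "y": -442, "z": -9, "claw": 1}, {"x": -452, "y": -442, "z": -9, "claw": 1}, {"x": -452, "y": -442, "z": -9, "claw": 1}, {"x": -452, "y": -442, "z": -9, "claw": 1}])

```text
$.plan[0]: bad value
```

```bash
python3 -c "
from h import *
print(pose().round(4));print(rel([.476,.046,.24]).round(1))"
```

```text
[[-9.716e-01  2.365e-01 -6.000e-04  1.417e-01]
 [ 2.365e-01  9.716e-01 -1.600e-03  5.824e-01]
 [ 2.000e-04 -1.700e-03 -1.000e+00  2.305e-01]
 [ 0.000e+00  0.000e+00  0.000e+00  1.000e+00]]
[-451.7 -442.1   -8.8]
```

Request:
arm_command(plan=[{"x": -452, "y": -442, "z": -9, "wx": 0, "wy": 0, "wz": 0, "claw": 1}, {"x": -452, "y": -442, "z": -9, "wx": 0, "wy": 0, "wz": 0, "claw": 1}, {"x": -452, "y": -442, "z": -9, "wx": 0, "wy": 0, "wz": 0, "claw": 1}, {"x": -452, "y": -442, "z": -9, "wx": 0, "wy": 0, "wz": 0, "claw": 1}, {"x": -452, "y": -442, "z": -9, "wx": 0, "wy": 0, "wz": 0, "claw": 1}, {"x": -452, "y": -442, "z": -9, "wx": 0, "wy": 0, "wz": 0, "claw": 1}, {"x": -452, "y": -442, "z": -9, "wx": 0, "wy": 0, "wz": 0, "claw": 1}, {"x": -452, "y": -442, "z": -9, "wx": 0, "wy": 0, "wz": 0, "claw": 1}, {"x": -452, "y": -442, "z": -9, "wx": 0, "wy": 0, "wz": 0, "claw": 1}, {"x": -452, "y": -442, "z": -9, "wx": 0, "wy": 0, "wz": 0, "claw": 1}, {"x": -452, "y": -442, "z": -9, "wx": 0, "wy": 0, "wz": 0, "claw": 1}, {"x": -452, "y": -442, "z": -9, "wx": 0, "wy": 0, "wz": 0, "claw": 1}])

```text
time: 1.1
eef_pos: [0.4069, 0.1568, 0.2384]
orientation: [-0.0, 0.119, 0.993, -0.0]
ft_force: [0.2, 1.3, 0.2]
opening: 1.002
finger_force: 0.0
```

```bash
python3 -c "
from h import *
print(pose().round(4));print(rel([.476,.046,.24]).round(1))"
```

```text
[[-9.716e-01  2.365e-01 -1.000e-04  4.069e-01]
 [ 2.365e-01  9.716e-01  0.000e+00  1.568e-01]
 [ 1.000e-04 -0.000e+00 -1.000e+00  2.384e-01]
 [ 0.000e+00  0.000e+00  0.000e+00  1.000e+00]]
[-93.3 -91.3  -1.6]
```

Request:
arm_command(plan=[{"x": -88, "y": -86, "z": -2, "wx": 0, "wy": 0, "wz": 0, "claw": 1}, {"x": -88, "y": -86, "z": -2, "wx": 0, "wy": 0, "wz": 0, "claw": 1}, {"x": -88, "y": -86, "z": -2, "wx": 0, "wy": 0, "wz": 0, "claw": 1}, {"x": -88, "y": -86, "z": -2, "wx": 0, "wy": 0, "wz": 0, "claw": 1}, {"x": -88, "y": -86, "z": -2, "wx": 0, "wy": 0, "wz": 0, "claw": 1}, {"x": -88, "y": -86, "z": -2, "wx": 0, "wy": 0, "wz": 0, "claw": 1}])

```text
time: 1.6
eef_pos: [0.4709, 0.0545, 0.2399]
orientation: [-0.001, 0.12, 0.993, 0.0]
ft_force: [0.2, 0.6, 0.5]
opening: 1.001
finger_force: 0.0
```

```bash
python3 -c "
from h import *
T=pose();np.save('T1.npy',T);im=ctrl.snapshot('wrist');cv2.imwrite('pics/w1raw.png',im);cv2.imwrite('pics/w1.png',cv2.resize(im,None,fx=1.25,fy=1.25,interpolation=cv2.INTER_CUBIC))
print(T.round(4));print(rel([.476,.046,.24]).round(1))"
```

```text
[[-9.713e-01  2.377e-01 -1.800e-03  4.709e-01]
 [ 2.377e-01  9.713e-01  5.000e-04  5.450e-02]
 [ 1.800e-03  0.000e+00 -1.000e+00  2.399e-01]
 [ 0.000e+00  0.000e+00  0.000e+00  1.000e+00]]
[-7.4 -7.6 -0. ]
```

View pics/w1.png

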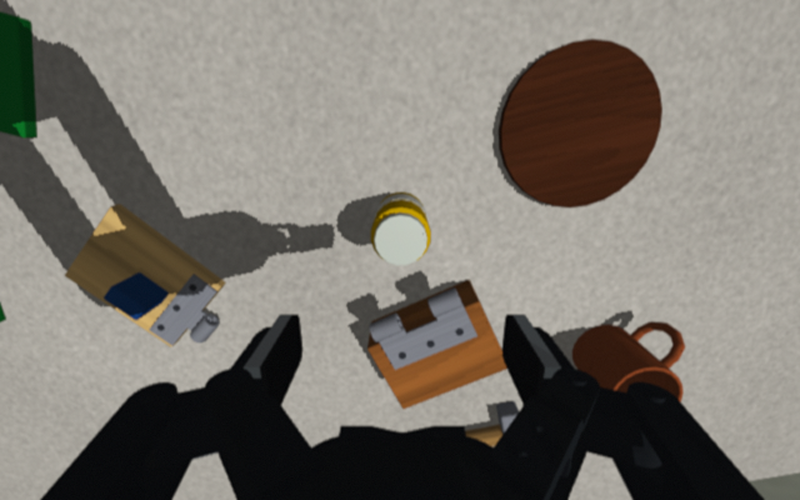

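Wrist view: jar cap centre (402,240), bat centre (581,124), jamb knuckles about (387,330) and (452,302), flap bar (137,296), flap knuckle (206,327), in 1.25x pixels.

```bash
python3 -c "
from h import *
T=np.load('T1.npy');w=P('wrist',T);t=P('top');s=P('scene')
f=lambda u,v:(u/1.25,v/1.25)
print('jar',onplane(w,f(402,240),.1),tri(t,(260.0,212.5),w,f(402,240)),tri(s,(386,169),w,f(402,240)))
print('bat',onplane(w,f(581,124),.012),tri(t,(194.5,234.5),w,f(581,124)))
print(pose().round(4));print(rel([.476,.046,.24]).round(1))"
```

```text
jar [0.47572217 0.05232709] [0.48154259 0.04991245 0.07596452] [0.47383149 0.05192443 0.1055545 ]
bat [0.42626218 0.24827373] [0.4262195  0.22915428 0.05227569]
[[-9.717e-01  2.363e-01 -1.700e-03  4.706e-01]
 [ 2.363e-01  9.717e-01  4.000e-04  5.510e-02]
 [ 1.700e-03 -0.000e+00 -1.000e+00  2.400e-01]
 [ 0.000e+00  0.000e+00  0.000e+00  1.000e+00]]
[-7.4 -7.6 -0. ]
```

Request:
arm_command(plan=[{"x": -6, "y": -3, "z": 0, "wx": 0, "wy": 0, "wz": 0, "claw": 1}, {"x": -6, "y": -3, "z": 40, "wx": 0, "wy": 0, "wz": 0, "claw": 1}, {"x": -6, "y": -3, "z": 75, "wx": 0, "wy": 0, "wz": 0, "claw": 1}, {"x": -6, "y": -3, "z": 105, "wx": 0, "wy": 0, "wz": 0, "claw": 1}, {"x": -6, "y": -3, "z": 130, "wx": 0, "wy": 0, "wz": 0, "claw": 1}, {"x": -6, "y": -3, "z": 155, "wx": 0, "wy": 0, "wz": 0, "claw": 1}, {"x": -6, "y": -3, "z": 175, "wx": 0, "wy": 0, "wz": 0, "claw": 1}, {"x": -6, "y": -3, "z": 190, "wx": 0, "wy": 0, "wz": 0, "claw": 1}, {"x": -6, "y": -3, "z": 195, "wx": 0, "wy": 0, "wz": 0, "claw": 1}, {"x": -6, "y": -3, "z": 195, "wx": 0, "wy": 0, "wz": 0, "claw": 1}, {"x": -6, "y": -3, "z": 195, "wx": 0, "wy": 0, "wz": 0, "claw": 1}])

```text
time: 2.57
eef_pos: [0.477, 0.0506, 0.0458]
orientation: [0.0, 0.119, 0.993, -0.0]
ft_force: [0.6, -0.2, -0.1]
opening: 0.998
finger_force: 0.0
```

Request:
arm_command(plan=[{"x": 0, "y": 0, "z": 0, "wx": 0, "wy": 0, "wz": 0, "claw": 0.4}, {"x": 0, "y": 0, "z": 0, "wx": 0, "wy": 0, "wz": 0, "claw": 0.2}, {"x": 0, "y": 0, "z": 0, "wx": 0, "wy": 0, "wz": 0, "claw": 0.2}, {"x": 0, "y": 0, "z": 0, "wx": 0, "wy": 0, "wz": 0, "claw": 0.2}, {"x": 0, "y": 0, "z": 0, "wx": 0, "wy": 0, "wz": 0, "claw": 0.2}, {"x": 0, "y": 0, "z": 0, "wx": 0, "wy": 0, "wz": 0, "claw": 0.2}])

```text
time: 3.07
eef_pos: [0.4778, 0.0501, 0.0467]
orientation: [0.001, 0.119, 0.993, 0.0]
ft_force: [-1.2, 1.9, 7.8]
opening: 0.616
finger_force: 61.5
```

Request:
arm_command(plan=[{"x": 0, "y": 0, "z": -15, "wx": 0, "wy": 0, "wz": 0, "claw": 0.2}, {"x": 0, "y": 0, "z": -40, "wx": 0, "wy": 0, "wz": 0, "claw": 0.2}, {"x": 10, "y": 19, "z": -55, "wx": 0, "wy": 0, "wz": 0, "claw": 0.2}, {"x": 26, "y": 49, "z": -55, "wx": 0, "wy": 0, "wz": 0, "claw": 0.2}, {"x": 43, "y": 81, "z": -55, "wx": 0, "wy": 0, "wz": 0, "claw": 0.2}, {"x": 60, "y": 113, "z": -55, "wx": 0, "wy": 0, "wz": 0, "claw": 0.2}, {"x": 76, "y": 144, "z": -55, "wx": 0, "wy": 0, "wz": 0, "claw": 0.2}, {"x": 88, "y": 166, "z": -55, "wx": 0, "wy": 0, "wz": 0, "claw": 0.2}, {"x": 95, "y": 180, "z": -50, "wx": 0, "wy": 0, "wz": 0, "claw": 0.2}, {"x": 95, "y": 180, "z": -40, "wx": 0, "wy": 0, "wz": 0, "claw": 0.2}, {"x": 95, "y": 180, "z": -30, "wx": 0, "wy": 0, "wz": 0, "claw": 0.2}, {"x": 95, "y": 180, "z": -25, "wx": 0, "wy": 0, "wz": 0, "claw": 0.2}])

```text
time: 4.07
eef_pos: [0.4263, 0.2465, 0.0692]
orientation: [-0.001, 0.119, 0.993, -0.001]
ft_force: [0.0, 0.6, -1.9]
opening: 0.617
finger_force: 63.7
```

Request:
arm_command(plan=[{"x": 0, "y": 0, "z": 4, "wx": 0, "wy": 0, "wz": 0, "claw": 0.2}, {"x": 0, "y": 0, "z": 8, "wx": 0, "wy": 0, "wz": 0, "claw": 0.2}, {"x": 0, "y": 0, "z": 11, "wx": 0, "wy": 0, "wz": 0, "claw": 0.2}, {"x": 0, "y": 0, "z": 11, "wx": 0, "wy": 0, "wz": 0, "claw": 0.2}, {"x": 0, "y": 0, "z": 11, "wx": 0, "wy": 0, "wz": 0, "claw": 0.2}])

```text
time: 4.48
eef_pos: [0.4273, 0.247, 0.0594]
orientation: [-0.0, 0.12, 0.993, -0.0]
ft_force: [-0.4, 0.7, -2.7]
opening: 0.617
finger_force: 63.6
```

Request:
arm_command(plan=[{"x": 0, "y": 0, "z": 1, "wx": 0, "wy": 0, "wz": 0, "claw": 0.2}, {"x": 0, "y": 0, "z": 2, "wx": 0, "wy": 0, "wz": 0, "claw": 0.2}, {"x": 0, "y": 0, "z": 2, "wx": 0, "wy": 0, "wz": 0, "claw": 0.2}, {"x": 0, "y": 0, "z": 2, "wx": 0, "wy": 0, "wz": 0, "claw": 0.2}])

```text
time: 4.82
eef_pos: [0.4276, 0.2474, 0.0587]
orientation: [0.001, 0.119, 0.993, 0.0]
ft_force: [-3.2, -1.9, 11.0]
opening: 0.619
finger_force: 64.8
```

Request:
arm_command(plan=[{"x": 0, "y": 0, "z": 0, "wx": 0, "wy": 0, "wz": 0, "claw": 0.75}, {"x": 0, "y": 0, "z": 0, "wx": 0, "wy": 0, "wz": 0, "claw": 1}, {"x": 0, "y": 0, "z": 0, "wx": 0, "wy": 0, "wz": 0, "claw": 1}, {"x": 0, "y": 0, "z": 0, "wx": 0, "wy": 0, "wz": 0, "claw": 1}, {"x": 0, "y": 0, "z": -20, "wx": 0, "wy": 0, "wz": 0, "claw": 1}, {"x": 0, "y": 0, "z": -50, "wx": 0, "wy": 0, "wz": 0, "claw": 1}, {"x": 0, "y": 0, "z": -90, "wx": 0, "wy": 0, "wz": 0, "claw": 1}, {"x": 0, "y": 0, "z": -125, "wx": 0, "wy": 0, "wz": 0, "claw": 1}, {"x": 0, "y": 0, "z": -150, "wx": 0, "wy": 0, "wz": 0, "claw": 1}, {"x": 0, "y": 0, "z": -160, "wx": 0, "wy": 0, "wz": 0, "claw": 1}, {"x": 0, "y": 0, "z": -160, "wx": 0, "wy": 0, "wz": 0, "claw": 1}])

```text
time: 5.73
eef_pos: [0.4288, 0.2482, 0.2198]
orientation: [0.002, 0.119, 0.993, 0.001]
ft_force: [0.5, 0.2, -0.6]
opening: 0.999
finger_force: 0.0
```

```bash
python3 -c "
from h import *
# measure pose over jamb for looking: tool x toward -jamb x; TCP about 40mm nearer robot than the bore
T=pose();print(T.round(4));print(rel([.53,.03,.20]).round(1))
t=ctrl.snapshot('top');cv2.imwrite('pics/top1.png',t)
# jar cap check: white-ish region near bat
hsv=cv2.cvtColor(t,cv2.COLOR_BGR2HSV)
"
```

```text
[[-0.9716  0.2365  0.005   0.4288]
 [ 0.2365  0.9716  0.002   0.2482]
 [-0.0044  0.0031 -1.      0.2198]
 [ 0.      0.      0.      1.    ]]
[-149.8 -188.1   19.9]
```

Request:
arm_command(plan=[{"x": -184, "y": -180, "z": 0, "wx": 0, "wy": 0, "wz": -25, "claw": 1}, {"x": -184, "y": -180, "z": 0, "wx": 0, "wy": 0, "wz": -25, "claw": 1}, {"x": -184, "y": -180, "z": 0, "wx": 0, "wy": 0, "wz": -25, "claw": 1}, {"x": -184, "y": -180, "z": 0, "wx": 0, "wy": 0, "wz": -25, "claw": 1}, {"x": -184, "y": -180, "z": 20, "wx": 0, "wy": 0, "wz": -25, "claw": 1}, {"x": -184, "y": -180, "z": 40, "wx": 0, "wy": 0, "wz": -25, "claw": 1}, {"x": -184, "y": -180, "z": 60, "wx": 0, "wy": 0, "wz": -25, "claw": 1}, {"x": -184, "y": -180, "z": 75, "wx": 0, "wy": 0, "wz": -25, "claw": 1}, {"x": -184, "y": -180, "z": 80, "wx": 0, "wy": 0, "wz": -25, "claw": 1}, {"x": -184, "y": -180, "z": 80, "wx": 0, "wy": 0, "wz": -25, "claw": 1}, {"x": -184, "y": -180, "z": 80, "wx": 0, "wy": 0, "wz": -25, "claw": 1}, {"x": -184, "y": -180, "z": 80, "wx": 0, "wy": 0, "wz": -25, "claw": 1}])

```text
time: 6.78
eef_pos: [0.5632, 0.0299, 0.1379]
orientation: [0.0, -0.099, 0.995, -0.0]
ft_force: [0.9, -0.2, -0.0]
opening: 0.997
finger_force: 0.0
```

```bash
python3 -c "
from h import *
import time
T=pose();np.save('T2.npy',T);im=ctrl.snapshot('wrist');cv2.imwrite('pics/w2raw.png',im)
print(T.round(4), ctrl.state()['joint_positions'].round(2))
w=P('wrist',T)
for X in ([.575,.01,.064,1],[.561,.08,.064,1]): p=w@X; print(p[:2]/p[2])"
```

```text
[[-9.803e-01 -1.974e-01  4.000e-04  5.632e-01]
 [-1.974e-01  9.803e-01 -0.000e+00  2.990e-02]
 [-4.000e-04 -1.000e-04 -1.000e+00  1.379e-01]
 [ 0.000e+00  0.000e+00  0.000e+00  1.000e+00]] [-0.07  0.41  1.69  0.    1.04 -1.84]
[296.7050648  217.76579705]
[382.59027458 217.87125846]
```

Request:
arm_command(plan=[{"x": 15, "y": 45, "z": 0, "wx": 0, "wy": 0, "wz": 0, "claw": 1}, {"x": 15, "y": 45, "z": 0, "wx": 0, "wy": 0, "wz": 0, "claw": 1}, {"x": 15, "y": 45, "z": 0, "wx": 0, "wy": 0, "wz": 0, "claw": 1}, {"x": 15, "y": 45, "z": 0, "wx": 0, "wy": 0, "wz": 0, "claw": 1}, {"x": 15, "y": 45, "z": 0, "wx": 0, "wy": 0, "wz": 0, "claw": 1}])

```text
time: 7.25
eef_pos: [0.5408, 0.0701, 0.1383]
orientation: [0.001, -0.099, 0.995, -0.0]
ft_force: [-0.4, -0.2, 1.0]
opening: 1.002
finger_force: 0.0
```

```bash
python3 -c "
from h import *
T=pose();np.save('T3.npy',T);im=ctrl.snapshot('wrist');cv2.imwrite('pics/w3raw.png',im)
print(T.round(4))
a=cv2.imread('pics/w2raw.png')[160:280,250:430];b=im[160:280,210:390]
q=np.vstack([cv2.resize(i,None,fx=4,fy=4,interpolation=cv2.INTER_CUBIC)[:300] if 0 else cv2.resize(i[15:90],None,fx=4,fy=4,interpolation=cv2.INTER_CUBIC) for i in (a,b)])
cv2.imwrite('pics/jc.png',q);print(q.shape)"
```

```text
[[-9.804e-01 -1.971e-01  2.300e-03  5.408e-01]
 [-1.971e-01  9.804e-01 -5.000e-04  7.010e-02]
 [-2.100e-03 -1.000e-03 -1.000e+00  1.383e-01]
 [ 0.000e+00  0.000e+00  0.000e+00  1.000e+00]]
(600, 720, 3)
```

View pics/jc.png

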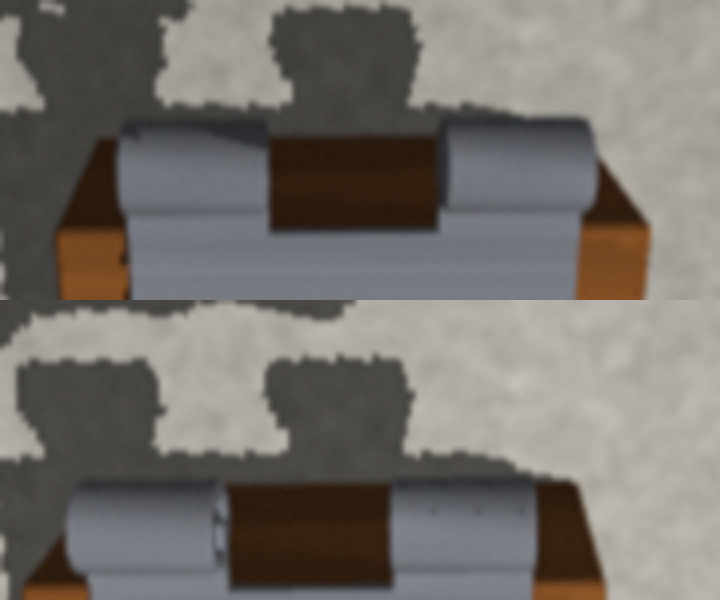

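Crop (upper: first place, lower: second place, 4x): block top front corners at (57,231) and (650,226), then (22,582) and (606,580). Gap edges are at 270/438 and 229/394, barrel front silhouettes at rows 122/118 and 482, and knuckle outer ends at 118/597 and 67/536.

```bash
cat > fit.py <<'E'
from h import *
from scipy.optimize import least_squares
V=[(P('wrist',np.load('T2.npy')),250,175),(P('wrist',np.load('T3.npy')),210,175-75)]
def W(p,X):
    x,y,a,dz=p; X=np.atleast_2d(X); c,s=np.cos(a),np.sin(a)
    return np.c_[x+c*X[:,0]-s*X[:,1],y+s*X[:,0]+c*X[:,1],X[:,2]+dz,np.ones(len(X))]
def pj(v,p,X):
    Pm,ox,oy=v; q=W(p,X)@Pm.T; q=q[:,:2]/q[:,2:]; return (q-[ox,oy]+.5)*4-.5
th=np.linspace(0,2*np.pi,181); 
def barrel(y): return np.c_[-.016+.01*np.cos(th),y+0*th,.064+.01*np.sin(th)]
def res(p,full=True):
    r=[]
    for v,cs,g,fr,en in zip(V,[((57,231),(650,226)),((22,582),(606,580))],[(270,438),(229,394)],[(122,118),(482,481)],[(118,597),(67,536)]):
        for y,c in zip((-.065,.065),cs): r+=list(pj(v,p,[0,y,.06])[0]-c)
        for y,u in zip((-.018,.018),g): r.append(pj(v,p,[0,y,.062])[0,0]-u)
        for y,f,e in zip((-1,1),fr,en):
            r.append(pj(v,p,barrel(y*.033))[:,1].min()-f)
            q=pj(v,p,barrel(y*.048))[:,0]; r.append((q.min() if y<0 else q.max())-e)
    return np.array(r)
if __name__=='__main__':
    s=least_squares(res,[.58,.05,.2,0],loss='soft_l1',f_scale=3)
    print(s.x.round(4)); print(s.fun.round(1) if 0 else res(s.x).round(1)); print('bore',W(s.x,[-.016,0,.064])[0,:3].round(4)); np.save('jamb.npy',s.x)
E
python3 fit.py
```

```text
[ 0.5836  0.0471  0.2075 -0.0027]
[-3.  -0.2  0.9  0.  -0.6 -1.9 -1.6  0.2 -0.2 -1.3 -0.3  5.3  0.9  2.7
  2.3  0.6 -0.9  1.7 -2.3  0.1]
bore [0.5679 0.0438 0.0613]
```

Request:
arm_command(plan=[{"x": 118, "y": -301, "z": -32, "wx": 0, "wy": 0, "wz": -22.5, "claw": 1}, {"x": 118, "y": -301, "z": -32, "wx": 0, "wy": 0, "wz": -22.5, "claw": 1}, {"x": 118, "y": -301, "z": -32, "wx": 0, "wy": 0, "wz": -22.5, "claw": 1}, {"x": 118, "y": -301, "z": -32, "wx": 0, "wy": 0, "wz": -22.5, "claw": 1}, {"x": 118, "y": -301, "z": -32, "wx": 0, "wy": 0, "wz": -22.5, "claw": 1}, {"x": 118, "y": -301, "z": -32, "wx": 0, "wy": 0, "wz": -22.5, "claw": 1}, {"x": 118, "y": -301, "z": -32, "wx": 0, "wy": 0, "wz": -22.5, "claw": 1}, {"x": 118, "y": -301, "z": -32, "wx": 0, "wy": 0, "wz": -22.5, "claw": 1}, {"x": 118, "y": -301, "z": -32, "wx": 0, "wy": 0, "wz": -22.5, "claw": 1}, {"x": 118, "y": -301, "z": -32, "wx": 0, "wy": 0, "wz": -22.5, "claw": 1}, {"x": 118, "y": -301, "z": -32, "wx": 0, "wy": 0, "wz": -22.5, "claw": 1}, {"x": 118, "y": -301, "z": -32, "wx": 0, "wy": 0, "wz": -22.5, "claw": 1}])

```text
time: 8.3
eef_pos: [0.4829, -0.247, 0.1691]
orientation: [-0.0, -0.291, 0.957, 0.001]
ft_force: [-0.4, 0.9, 0.2]
opening: 1.002
finger_force: 0.0
```

Request:
arm_command(plan=[{"x": 0, "y": 0, "z": 0, "wx": 0, "wy": 0, "wz": 0, "claw": 1}, {"x": 0, "y": 0, "z": 0, "wx": 0, "wy": 0, "wz": 0, "claw": 1}])

```text
time: 8.47
eef_pos: [0.4833, -0.2466, 0.1693]
orientation: [-0.0, -0.292, 0.956, 0.0]
ft_force: [-0.7, 0.5, 0.5]
opening: 1.006
finger_force: 0.0
```

```bash
python3 -c "
from h import *
T=pose();np.save('T4.npy',T);im=ctrl.snapshot('wrist');cv2.imwrite('pics/w4raw.png',im)
print(T.round(4), ctrl.state()['joint_positions'].round(2))"
```

```text
[[-8.297e-01 -5.582e-01 -5.000e-04  4.833e-01]
 [-5.582e-01  8.297e-01  4.000e-04 -2.466e-01]
 [ 2.000e-04  6.000e-04 -1.000e+00  1.693e-01]
 [ 0.000e+00  0.000e+00  0.000e+00  1.000e+00]] [-0.6   0.34  1.71  0.    1.09 -2.76]
```

Request:
arm_command(plan=[{"x": 0, "y": 50, "z": 0, "wx": 0, "wy": 0, "wz": 0, "claw": 1}, {"x": 0, "y": 50, "z": 0, "wx": 0, "wy": 0, "wz": 0, "claw": 1}, {"x": 0, "y": 50, "z": 0, "wx": 0, "wy": 0, "wz": 0, "claw": 1}, {"x": 0, "y": 50, "z": 0, "wx": 0, "wy": 0, "wz": 0, "claw": 1}, {"x": 0, "y": 50, "z": 0, "wx": 0, "wy": 0, "wz": 0, "claw": 1}, {"x": 0, "y": 50, "z": 0, "wx": 0, "wy": 0, "wz": 0, "claw": 1}])

```text
time: 9.02
eef_pos: [0.4564, -0.2073, 0.1698]
orientation: [0.0, -0.291, 0.957, -0.001]
ft_force: [0.2, 0.4, 0.4]
opening: 1.001
finger_force: 0.0
```

```bash
python3 -c "
from h import *
T=pose();np.save('T5.npy',T);im=ctrl.snapshot('wrist');cv2.imwrite('pics/w5raw.png',im)
print(T.round(4))
a=cv2.imread('pics/w4raw.png');r=lambda i:cv2.resize(i,None,fx=3,fy=3,interpolation=cv2.INTER_CUBIC)
q=np.hstack([r(a[100:300,260:390]),r(im[100:300,200:330])])
cv2.imwrite('pics/fc.png',q);print(q.shape)"
```

```text
[[-8.307e-01 -5.567e-01  1.200e-03  4.564e-01]
 [-5.567e-01  8.307e-01 -1.100e-03 -2.073e-01]
 [-4.000e-04 -1.600e-03 -1.000e+00  1.698e-01]
 [ 0.000e+00  0.000e+00  0.000e+00  1.000e+00]]
(600, 780, 3)
```

View pics/fc.png

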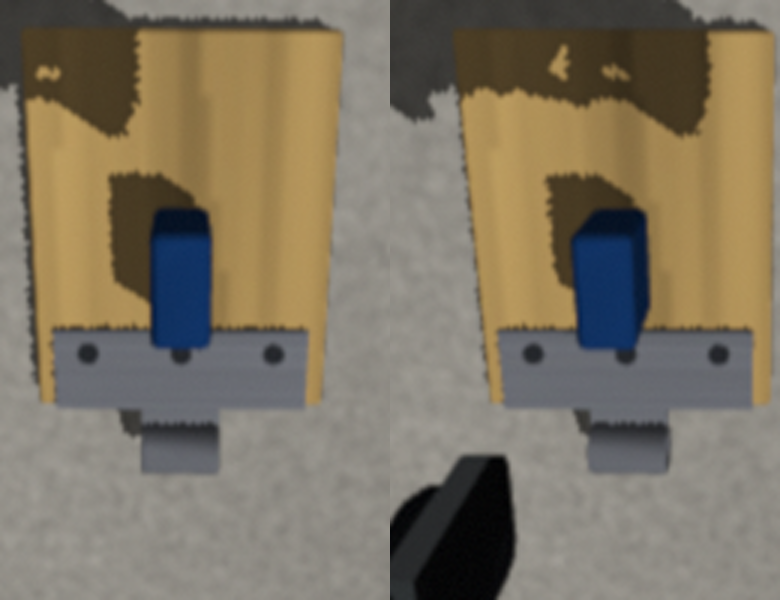

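Crop: the flap is well aligned in both views (left: 3x from (260,100); right: from (200,100)). Board corners are at (22,30), (342,30), (321,403), (40,402) and (455,31), (773,31), (770,403), (491,402). Bar tops span 152–211 × 237–347 and 574–635 × 237–347. The knuckle spans columns 141–219 and 588–669.

```bash
cat > fitf.py <<'E'
from fit import W,least_squares
from h import *
V=[(P('wrist',np.load('T4.npy')),260,100,np.load('T4.npy')),(P('wrist',np.load('T5.npy')),200-130,100,np.load('T5.npy'))]
B=[(-.081,-.055,.014),(-.081,.055,.014),(.059,.055,.014),(.059,-.055,.014)]
G=[(-.02,-.01,.056),(-.02,.01,.056),(.02,.01,.056),(.02,-.01,.056)]
O=[[(22,30),(342,30),(321,403),(40,402),(152,238),(211,236),(209,347),(151,347)],[(455,31),(773,31),(770,403),(491,402),(573,237),(635,236),(636,347),(577,347)]]
def res(p):
    r=[]
    for (Pm,ox,oy,_),o in zip(V,O):
        q=W(p,np.array(B+G))@Pm.T; q=((q[:,:2]/q[:,2:])-[ox,oy]+.5)*3-.5; r+=list((q-o).ravel())
    return np.array(r)
s=least_squares(res,[.485,-.248,.6,0],loss='soft_l1',f_scale=3); p=s.x; np.save('flap.npy',p)
print(p.round(4),res(p).reshape(-1,8).round(1))
# bar top height from the two views
f=lambda k,u,v:((u+.5)/3-.5+V[k][1],(v+.5)/3-.5+V[k][2])
print('bar top',tri(V[0][0],f(0,181,292),V[1][0],f(1,605,292)))
T=pose(); print('now',T.round(4)); print('shift to bar', rel([p[0],p[1],.16],T).round(1),'yaw tool',np.arctan2(-T[1,0],-T[0,0]))
E
python3 fitf.py
```

```text
[ 0.4875 -0.2471  0.5864 -0.0053] [[-0.2 -0.3 -0.3  1.6 -1.7 -0.1  1.  -0.4]
 [-2.8 -5.8  0.9 -3.5  1.1  2.5 -0.9  2.2]
 [-0.3  0.1  0.9  1.4  0.1  0.1  1.4 -0.1]
 [-2.  -4.  -1.4 -2.7  2.5  2.9  1.7  2.7]]
bar top [ 0.4866229 -0.2473598  0.0528652]
now [[-8.308e-01 -5.565e-01  9.000e-04  4.562e-01]
 [-5.565e-01  8.308e-01 -8.000e-04 -2.074e-01]
 [-3.000e-04 -1.200e-03 -1.000e+00  1.696e-01]
 [ 0.000e+00  0.000e+00  0.000e+00  1.000e+00]]
shift to bar [ -3.8 -50.4   9.7] yaw tool 0.5901932835627225
```

Request:
arm_command(plan=[{"x": -4, "y": -40, "z": 0, "wx": 0, "wy": 0, "wz": 0, "claw": 1}, {"x": -4, "y": -50, "z": 30, "wx": 0, "wy": 0, "wz": 0, "claw": 1}, {"x": -4, "y": -50, "z": 65, "wx": 0, "wy": 0, "wz": 0, "claw": 1}, {"x": -4, "y": -50, "z": 95, "wx": 0, "wy": 0, "wz": 0, "claw": 1}, {"x": -4, "y": -50, "z": 115, "wx": 0, "wy": 0, "wz": 0, "claw": 1}, {"x": -4, "y": -50, "z": 130, "wx": 0, "wy": 0, "wz": 0, "claw": 1}, {"x": -4, "y": -50, "z": 140, "wx": 0, "wy": 0, "wz": 0, "claw": 1}, {"x": -4, "y": -50, "z": 144, "wx": 0, "wy": 0, "wz": 0, "claw": 1}, {"x": -4, "y": -50, "z": 144, "wx": 0, "wy": 0, "wz": 0, "claw": 1}, {"x": -4, "y": -50, "z": 144, "wx": 0, "wy": 0, "wz": 0, "claw": 1}])

```text
time: 9.9
eef_pos: [0.4871, -0.2464, 0.026]
orientation: [0.0, -0.291, 0.957, -0.0]
ft_force: [-0.1, 0.1, 0.1]
opening: 1.002
finger_force: 0.0
```

Request:
arm_command(plan=[{"x": 0, "y": 0, "z": 0, "wx": 0, "wy": 0, "wz": 0, "claw": 0.5}, {"x": 0, "y": 0, "z": 0, "wx": 0, "wy": 0, "wz": 0, "claw": 0}, {"x": 0, "y": 0, "z": 0, "wx": 0, "wy": 0, "wz": 0, "claw": 0}, {"x": 0, "y": 0, "z": 0, "wx": 0, "wy": 0, "wz": 0, "claw": 0}, {"x": 0, "y": 0, "z": 0, "wx": 0, "wy": 0, "wz": 0, "claw": 0}, {"x": 0, "y": 0, "z": 0, "wx": 0, "wy": 0, "wz": 0, "claw": 0}, {"x": 0, "y": 0, "z": 0, "wx": 0, "wy": 0, "wz": 0, "claw": 0}, {"x": 0, "y": 0, "z": 0, "wx": 0, "wy": 0, "wz": 0, "claw": 0}])

```text
time: 10.57
eef_pos: [0.4868, -0.2462, 0.0259]
orientation: [0.0, -0.291, 0.957, -0.0]
ft_force: [0.4, -0.0, 5.4]
opening: 0.225
finger_force: 60.3
```

```bash
python3 -c "
from h import *
T=pose();np.save('T6.npy',T);print(T.round(4))
p=np.load('flap.npy');print('flap origin in tool',rel([p[0],p[1],0],T).round(1))"
```

```text
[[-8.308e-01 -5.566e-01  7.000e-04  4.868e-01]
 [-5.566e-01  8.308e-01 -6.000e-04 -2.462e-01]
 [-2.000e-04 -9.000e-04 -1.000e+00  2.590e-02]
 [ 0.000e+00  0.000e+00  0.000e+00  1.000e+00]]
flap origin in tool [-0.  -1.1 25.9]
```

Request:
arm_command(plan=[{"x": 0, "y": 0, "z": -8, "wx": 0, "wy": 0, "wz": 0, "claw": 0}, {"x": 0, "y": 0, "z": -20, "wx": 0, "wy": 0, "wz": 0, "claw": 0}, {"x": 0, "y": 0, "z": -35, "wx": 0, "wy": 0, "wz": 0, "claw": 0}, {"x": -5, "y": 12, "z": -46, "wx": 0, "wy": 0, "wz": 2, "claw": 0}, {"x": -15, "y": 36, "z": -46, "wx": 0, "wy": 0, "wz": 4, "claw": 0}, {"x": -28, "y": 66, "z": -46, "wx": 0, "wy": 0, "wz": 7, "claw": 0}, {"x": -41, "y": 97, "z": -46, "wx": 0, "wy": 0, "wz": 10, "claw": 0}, {"x": -54, "y": 128, "z": -46, "wx": 0, "wy": 0, "wz": 13, "claw": 0}, {"x": -67, "y": 160, "z": -46, "wx": 0, "wy": 0, "wz": 16, "claw": 0}, {"x": -80, "y": 190, "z": -46, "wx": 0, "wy": 0, "wz": 19, "claw": 0}, {"x": -92, "y": 220, "z": -46, "wx": 0, "wy": 0, "wz": 21, "claw": 0}, {"x": -101, "y": 240, "z": -46, "wx": 0, "wy": 0, "wz": 21.9, "claw": 0}])

```text
time: 11.57
eef_pos: [0.4343, 0.0122, 0.0713]
orientation: [-0.001, -0.103, 0.995, 0.001]
ft_force: [0.8, 0.1, -4.3]
opening: 0.221
finger_force: 59.2
```

Request:
arm_command(plan=[{"x": 0, "y": 0, "z": 0, "wx": 0, "wy": 0, "wz": 0, "claw": 0}, {"x": 0, "y": 0, "z": 0, "wx": 0, "wy": 0, "wz": 0, "claw": 0}, {"x": 0, "y": 0, "z": 0, "wx": 0, "wy": 0, "wz": 0, "claw": 0}, {"x": 0, "y": 0, "z": 0, "wx": 0, "wy": 0, "wz": 0, "claw": 0}])

```text
time: 11.9
eef_pos: [0.4373, 0.0089, 0.0715]
orientation: [0.0, -0.104, 0.995, -0.0]
ft_force: [0.1, 0.5, -4.5]
opening: 0.223
finger_force: 59.7
```

```bash
cat > tgt.py <<'E'
from h import *
T=pose(); p=np.load('jamb.npy'); c,s=np.cos(p[2]),np.sin(p[2])
bore=np.array([p[0]-.016*c,p[1]-.016*s,.064])
k=T@[-.075,0,.0259-.018,1]
d=k[:3]-bore; print('flap bore rel jamb bore mm: along x %.1f y %.1f z %.1f'%tuple(1000*np.array([c*d[0]+s*d[1],-s*d[0]+c*d[1],d[2]])),'yaw err deg',np.degrees(np.arctan2(-T[1,0],-T[0,0])-p[2]))
print('tool shift',(-1000*T[:3,:3].T@d).round(1)); print(T.round(4))
E
python3 tgt.py; python3 -c "
from h import *
im=ctrl.snapshot('wrist');np.save('T7.npy',pose());cv2.imwrite('pics/w7raw.png',im);cv2.imwrite('pics/w7.png',cv2.resize(im[120:320,190:450],None,fx=3,fy=3,interpolation=cv2.INTER_CUBIC))"
```

```text
flap bore rel jamb bore mm: along x -60.0 y -7.2 z -0.3 yaw err deg 0.002180030383467171
tool shift [-60.    7.2  -0.3]
[[-9.785e-01 -2.060e-01  5.000e-04  4.373e-01]
 [-2.060e-01  9.785e-01 -4.000e-04  8.900e-03]
 [-4.000e-04 -5.000e-04 -1.000e+00  7.150e-02]
 [ 0.000e+00  0.000e+00  0.000e+00  1.000e+00]]
```

View pics/w7.png

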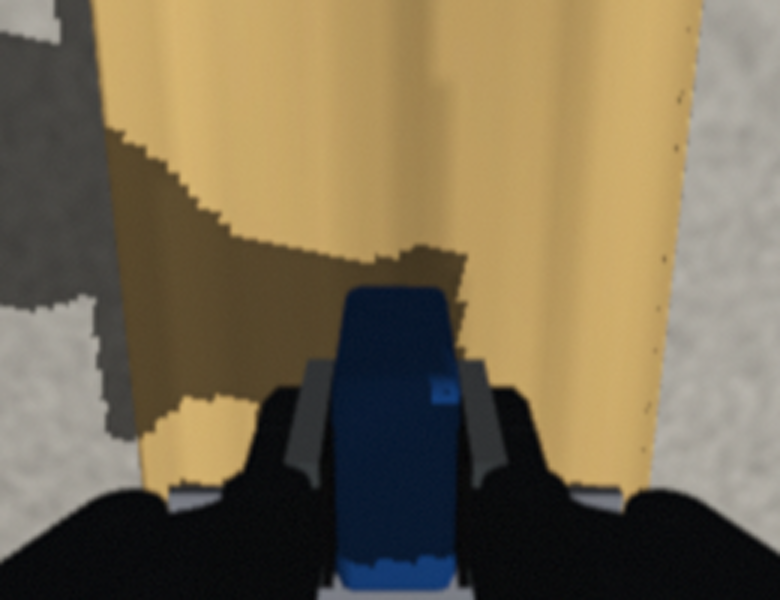

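The view shows the bar held squarely with the board straight; the knuckle is hidden behind the hand. I align sideways, then advance.

Request:
arm_command(plan=[{"x": 0, "y": 4, "z": 0, "wx": 0, "wy": 0, "wz": 0, "claw": 0}, {"x": -5, "y": 7, "z": 0, "wx": 0, "wy": 0, "wz": 0, "claw": 0}, {"x": -12, "y": 7, "z": 0, "wx": 0, "wy": 0, "wz": 0, "claw": 0}, {"x": -20, "y": 7, "z": 0, "wx": 0, "wy": 0, "wz": 0, "claw": 0}, {"x": -27, "y": 7, "z": 0, "wx": 0, "wy": 0, "wz": 0, "claw": 0}, {"x": -32, "y": 7, "z": 0, "wx": 0, "wy": 0, "wz": 0, "claw": 0}, {"x": -35, "y": 7, "z": 0, "wx": 0, "wy": 0, "wz": 0, "claw": 0}, {"x": -35, "y": 7, "z": 0, "wx": 0, "wy": 0, "wz": 0, "claw": 0}, {"x": -35, "y": 7, "z": 0, "wx": 0, "wy": 0, "wz": 0, "claw": 0}, {"x": -35, "y": 7, "z": 0, "wx": 0, "wy": 0, "wz": 0, "claw": 0}])

```text
time: 12.78
eef_pos: [0.469, 0.0238, 0.0713]
orientation: [-0.001, -0.104, 0.995, 0.0]
ft_force: [0.6, -0.3, -3.8]
opening: 0.221
finger_force: 59.7
```

```bash
python3 tgt.py; python3 -c "
from h import *
s=ctrl.snapshot('scene');cv2.imwrite('pics/s8.png',s);t=ctrl.snapshot('top');cv2.imwrite('pics/t8.png',t)
r=lambda i:cv2.resize(i,None,fx=5,fy=5,interpolation=cv2.INTER_CUBIC)
cv2.imwrite('pics/st8.png',np.vstack([r(s[180:240,330:460]),r(t[150:210,215:345])]))"
```

```text
flap bore rel jamb bore mm: along x -26.0 y 0.9 z -0.7 yaw err deg 0.034113077008024455
tool shift [-26.   -0.9  -0.7]
[[-9.784e-01 -2.066e-01 -1.000e-03  4.690e-01]
 [-2.066e-01  9.784e-01 -0.000e+00  2.380e-02]
 [ 1.000e-03  2.000e-04 -1.000e+00  7.130e-02]
 [ 0.000e+00  0.000e+00  0.000e+00  1.000e+00]]
```

View pics/st8.png

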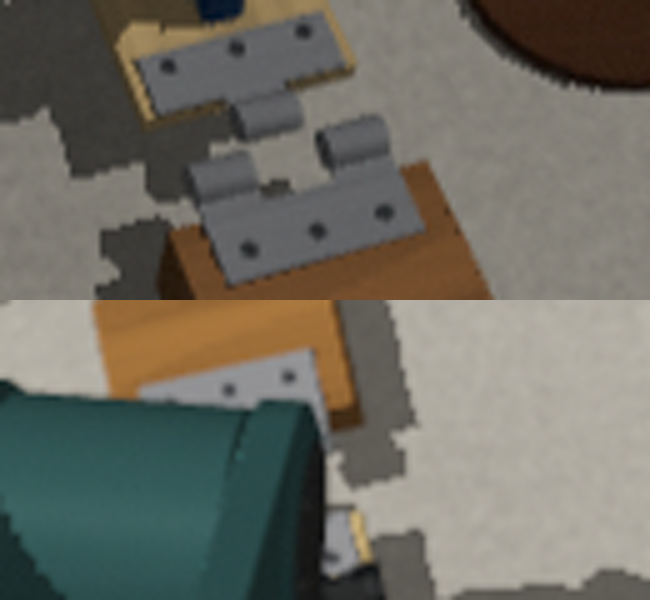

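Scene crop (5x): flap knuckle centre about (268,117), jamb knuckles about (223,177) and (354,143), so the gap middle is about (289,160). The mating direction looks right, and the top view is blocked.

```bash
python3 -c "
from h import *
p=np.load('jamb.npy'); c,s=np.cos(p[2]),np.sin(p[2]); b=np.array([p[0]-.016*c,p[1]-.016*s,.064])
S=P('scene')
def pr(x,y,z=0):
    q=S@np.r_[b+[c*x-s*y,s*x+c*y,z],1]; q=q[:2]/q[2]; return (q-[330,180]+.5)*5-.5
print('bore',pr(0,0),'knuckle mids',pr(0,-.033),pr(0,.033),'flap pred',pr(-.026,.0009,-.0007))
J=(np.c_[pr(.001,0),pr(0,.001),pr(0,0,.001)].T-pr(0,0)).T;print(J)
print('x,y mm from picture',np.linalg.solve(J[:,:2],np.array([268-289,117-160])))
"
python3 - <<'E'
import cv2
s=cv2.imread('pics/s8.png')[194:222,364:414]
cv2.imwrite('pics/s8z.png',cv2.resize(s,None,fx=16,fy=16,interpolation=cv2.INTER_CUBIC))
E
```

```text
bore [286.96613641 166.39441242] knuckle mids [220.31184982 184.62210162] [352.92099516 148.35799304] flap pred [267.86636798 119.65443598]
[[ 0.8067303   2.00885251  0.33764871]
 [ 1.83387743 -0.5493531  -0.9948106 ]]
x,y mm from picture [-23.72499682  -0.92606409]
```

View pics/s8z.png

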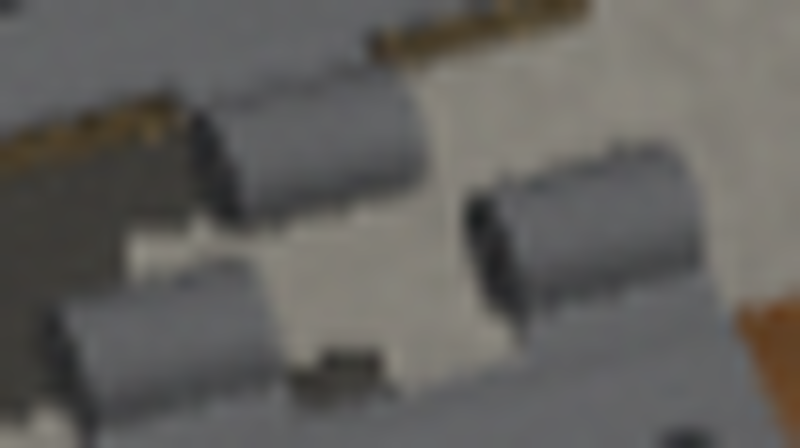

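Fine measurement from the zoom: the flap knuckle lies about 24.4 mm before the gap (arm estimate 26) and −0.2 mm along the axis (arm estimate +0.9). I advance 25 mm with small corrections.

Request:
arm_command(plan=[{"x": 0, "y": -0.5, "z": -0.7, "wx": 0, "wy": 0, "wz": 0, "claw": 0}, {"x": -3, "y": -0.5, "z": -0.7, "wx": 0, "wy": 0, "wz": 0, "claw": 0}, {"x": -7, "y": -0.5, "z": -0.7, "wx": 0, "wy": 0, "wz": 0, "claw": 0}, {"x": -11, "y": -0.5, "z": -0.7, "wx": 0, "wy": 0, "wz": 0, "claw": 0}, {"x": -15, "y": -0.5, "z": -0.7, "wx": 0, "wy": 0, "wz": 0, "claw": 0}, {"x": -19, "y": -0.5, "z": -0.7, "wx": 0, "wy": 0, "wz": 0, "claw": 0}, {"x": -22, "y": -0.5, "z": -0.7, "wx": 0, "wy": 0, "wz": 0, "claw": 0}, {"x": -24, "y": -0.5, "z": -0.7, "wx": 0, "wy": 0, "wz": 0, "claw": 0}, {"x": -25, "y": -0.5, "z": -0.7, "wx": 0, "wy": 0, "wz": 0, "claw": 0}, {"x": -25, "y": -0.5, "z": -0.7, "wx": 0, "wy": 0, "wz": 0, "claw": 0}, {"x": -25, "y": -0.5, "z": -0.7, "wx": 0, "wy": 0, "wz": 0, "claw": 0}, {"x": -25, "y": -0.5, "z": -0.7, "wx": 0, "wy": 0, "wz": 0, "claw": 0}])

```text
time: 13.88
eef_pos: [0.4938, 0.0285, 0.072]
orientation: [-0.0, -0.104, 0.995, -0.0]
ft_force: [0.2, 0.4, -3.6]
opening: 0.223
finger_force: 59.7
```

Request:
arm_command(plan=[{"x": 0, "y": 0, "z": 0, "wx": 0, "wy": 0, "wz": 0, "claw": 0}, {"x": 0, "y": 0, "z": 0, "wx": 0, "wy": 0, "wz": 0, "claw": 0}, {"x": 0, "y": 0, "z": 0, "wx": 0, "wy": 0, "wz": 0, "claw": 0}, {"x": 0, "y": 0, "z": 0, "wx": 0, "wy": 0, "wz": 0, "claw": 0}])

```text
time: 14.22
eef_pos: [0.4941, 0.0284, 0.0721]
orientation: [-0.0, -0.104, 0.995, -0.0]
ft_force: [0.4, 0.4, -3.5]
opening: 0.225
finger_force: 59.7
```

```bash
python3 tgt.py; python3 -c "
from h import *
s=ctrl.snapshot('scene');cv2.imwrite('pics/s9.png',s)
a=cv2.resize(s[194:222,364:414],None,fx=16,fy=16,interpolation=cv2.INTER_CUBIC)
b=cv2.resize(s[130:230,360:490],None,fx=1.5,fy=1.5,interpolation=cv2.INTER_CUBIC)
c=np.zeros((150,800,3),np.uint8);c[:,:195]=b
cv2.imwrite('pics/s9z.png',np.vstack([a,c]));print(ctrl.state()['ft_force'],ctrl.state()['torque'])"
```

```text
flap bore rel jamb bore mm: along x -0.4 y 0.2 z 0.2 yaw err deg 0.027855559110222042
tool shift [-0.4 -0.2  0.2]
[[-9.785e-01 -2.065e-01 -0.000e+00  4.941e-01]
 [-2.065e-01  9.785e-01 -1.000e-04  2.840e-02]
 [ 1.000e-04 -1.000e-04 -1.000e+00  7.210e-02]
 [ 0.000e+00  0.000e+00  0.000e+00  1.000e+00]]
[-0.92088663  0.78062473 -3.99223118] [ 0.02788412  0.01299304 -0.00766631]
```

View pics/s9z.png

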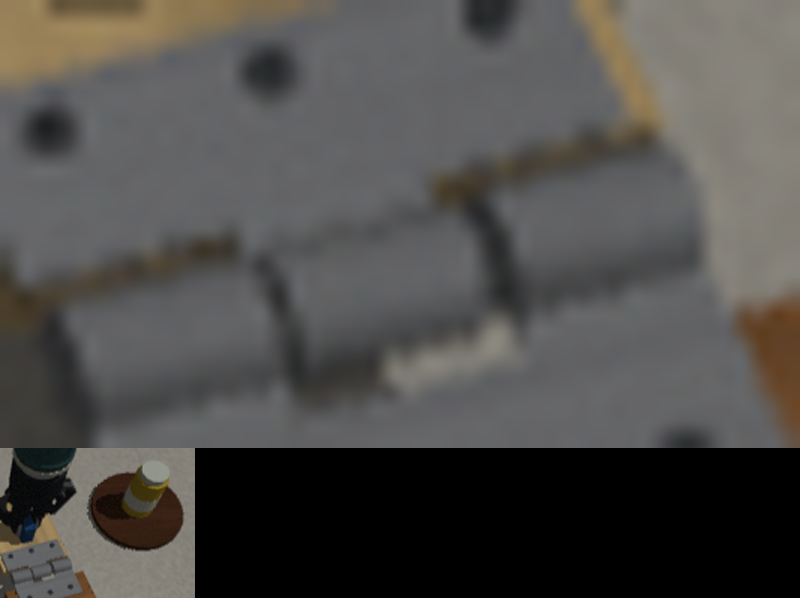

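The picture shows the flap knuckle between the fixed ones. Its lower edge near (385,350) lies on the line from (278,385) to (520,305). Gaps show on both sides at about 275 and 495, and the jar stands upright on the bat. The force is only the flap's weight, so I hand in.

```bash
python3 -c "
from station import ctrl
print(ctrl.hand_in())"
```

```text
the job is handed in; nothing more can be done
None
```

I handed the job in at about 14 s: the jar stands upright on the bat, and the gripper holds the flap level with its knuckle in the gap, about 0.4 mm off the hole axis by my own measurement. The hand-in returned no verdict.

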